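# Put the jewellery tray away in its case and close the catch

## Task

Slide the loaded white jewellery tray all the way into the dark wooden case, so that its front is flush with the case, then swing the brass catch right across the tray's front to lock it in. Keep the ring box and the compact standing flat in the tray all the way, and leave the perfume, candle and hairbrush where they are.

Things in the scene. Friction and masses are not known exactly. Their poses are not given: they have to be found in the camera images.
- tray: White tray, 110 mm deep (x) by 150 wide (y), about 0.3 kg, loose; slides easily on the table. Origin: centre of its underside; z up; -x is the front, +x the end that enters the case. Floor 5 mm thick; side and rear walls 6 mm thick, top at 24 mm; front panel 8 mm thick, top at 42 mm, outer face at x = -55 mm.
- tray_pull (a point): Grip point on the tray's brass pull: an upright fin standing straight out from the middle of the front panel, 12 mm thick (along the tray's y), from the panel at x = -55 mm to x = -99 mm, from 10 to 56 mm above the table. This point: x = -82, y = 0, z = 40 mm in the tray's frame.
- tray_front (a point): Middle of the tray's front panel, on its outer face at the level of its underside (tray frame x = -55 mm, y = 0, z = 0).
- case: Fixed dark wooden case, clear panel in its top, open front, 212 wide, 122 deep, 70 mm high, no floor. Origin: middle of its mouth, on the table; x runs into the case, z up. Bay 158 mm wide (176 at the mouth, tapering over 16 mm), 56 high, 110 deep to the back wall: fully home, the tray touches the back wall, its axes parallel to these and tray_front at this origin. Catch: at the -y side.
- catch (a joint): Brass swing catch on an upright pin, level, 24 to 36 mm above the table. 0 = points sideways off the case (case -y), 1.57 = straight out (case -x, to the robot), 3.14 = stop, across the tray's front (case +y), locked. Stays where left; about 1 N at the knob turns it. Arm 8 mm thick, 58 mm long; its black bumper ends 3 mm in front of a tray that is home.
- catch_knob (a point): Grip point on the catch's upright black round knob, 14 mm in diameter, 52 mm from the pin, from 36 to 76 mm above the table; this point is on its axis 60 mm above the table. It can be pinched from above or pushed.
- catch_pivot (a point): The catch's upright pin, at x = -20 mm, y = -95 mm in the case's frame, this point 30 mm above the table.
- ring_box: Blue ring box, 40 x 40 x 32 mm, standing loose in the tray. Origin: centre of its underside, z up.
- compact: Round copper-coloured powder compact, 52 mm in diameter, 16 mm high, lying loose in the tray. Origin: centre of its underside, z up.
- perfume: Amber perfume bottle with brass cap, 48 mm in diameter, 110 mm high, beside the case: leave alone. Origin: centre of its underside.
- candle: Green glass candle jar with wooden lid, 72 mm in diameter, 85 mm high, beside the case: leave alone. Origin: centre of its underside.
- brush: Wooden hairbrush, 195 mm long, 60 mm wide, 30 mm high, lying bristles up on the table to the right of the work: leave alone. Origin: on the table under the middle of its length, which runs along x.
Things that resemble listed ones, but are neither listed nor needed, are in the scene too. Of the things that look like the compact, the smallest one is meant.

How it is judged (in metres and radians):
On the way:
1. the tray is in its case, within 10 mm of fully home, while the catch is still open (below 2.2 rad) (x of tray_front in the frame of case between -0.01 and 0.006 m and y of tray_front in the frame of case between -0.012 and 0.012 m and value of joint catch below 2.2 rad), for 0.1 s.
At the end, for the whole second after the job is handed in: Tray at rest, flat, its front within 5 mm of flush with the case's mouth, centred within 8 mm, in line within 0.08 rad; catch at rest across its front (above 2.95 rad); ring box and compact on the tray's floor, flat within 0.2 rad (x of tray_front in the frame of case between -0.005 and 0.005 m and y of tray_front in the frame of case between -0.008 and 0.008 m and z of tray_front in the frame of case between -0.003 and 0.004 m and angle between the x axis of tray and the x axis of case, either way round below 0.08 rad and angle between tray's own z axis and vertical below 0.05 rad and value of joint catch above 2.95 rad and velocity of joint catch below 0.05 rad/s and linear speed of tray below 0.01 m/s and x of ring_box in the frame of tray between -0.045 and 0.048 m and y of ring_box in the frame of tray between -0.068 and 0.068 m and z of ring_box in the frame of tray between -0.002 and 0.015 m and angle between each of ring_box, compact's own z axis and vertical below 0.2 rad and x of compact in the frame of tray between -0.045 and 0.048 m and y of compact in the frame of tray between -0.068 and 0.068 m and z of compact in the frame of tray between -0.002 and 0.015 m); the robot touches nothing.
It fails at once if the ring box or the compact tips over (0.5 rad) or comes 15 mm or more off the tray's floor (angle between any of ring_box, compact's own z axis and vertical above 0.5 rad or z of any of ring_box, compact in the frame of tray above 0.02 m).
It fails at once if the perfume, the candle or the brush is moved by more than 30 mm (distance of any of perfume, candle, brush from where it was at the start of the episode above 0.03 m).
It fails at once if the perfume or the candle is tipped by more than 0.5 rad (angle between any of perfume, candle's own z axis and vertical above 0.5 rad).
It also fails if it takes over 67 s, if anything falls off the work surface, if the arm or the gripper's body presses on something with over 40 N, if the wrist force passes 120 N, or if a joint passes its speed limit or range.

## Robot

A 6-joint arm with a two-finger parallel gripper is mounted at the origin on the work surface. World frame = base frame: x ahead of the robot, y to its left, z up, the work surface at z = 0. Lengths are in m, angles in degrees, forces in N, time in s.
With the tool pointing down it reaches from about 0.25 to 0.725 m from the base axis. Payload 9.7 kg.
Tool frame: the origin (TCP) lies midway between the tips of the shut fingers; the grasp point (between the pads) lies 19 mm behind it; z points along the fingers, y is the line along which they close (so a half turn about z gives the same grasp; the last joint's range is limited). The gripper opens to 85 mm and grips with 20 to 120 N. Pads are 22 mm wide; open, the fingers measure 114 mm over their backs; the gripper's body (76 mm by 85 mm) begins 54 mm behind the grasp point. The pads swing forward as they close: fully open they stand 13 mm farther back than shut.
Start: joints at [-67.666, 4.979, 10.078, 95.1, 0, 90], TCP at [0.209, -0.509, 0.193] pointing down, gripper open.
Joint ranges: [-179.16, 179.16], [-48.56, 103.87], [-65.8, 70.77], [-126.05, 130.52], [-82.76, 87.17], [-180, 180]. Speed limits (degrees/s): [127.2, 127.2, 147.25, 180, 180, 180].

## Interface

Orientations are given as [roll, pitch, yaw] about the fixed x, y, z axes, in that order (R = Rz(yaw) Ry(pitch) Rx(roll)).
In Python, from workcell import readout, imaging, bot, spotter gives the robot as it stands.
- The arm moves only by the shell command python3 -m jog 'ROWS' [FORCE]. ROWS is JSON, a list of rows, each an object with "rotation": the turn, a rotation vector about the world's x, y, z in degrees, a list of three; "translation": the shift along the world's x, y, z in mm, a list of three; "grip": the finger opening in mm, from 0 to 85.4. In form: [{"rotation": [wx, wy, wz], "translation": [dx, dy, dz], "grip": grip}, ...]. A call has 1 to 20 rows; each row is the pose to reach, as a shift and turn from the pose commanded when the call began; what a row does not reach only later rows make up. A row lasts 1/10 s, in which the tool goes at most 50 mm and 8.59 degrees, less where a joint would pass 70% of its speed; a pose out of reach is approached as far as the arm can. A call with a gripper value outside its range is refused whole. The fingers move at their own pace and stop on an object; FORCE is the grip in N (left out, the last holds). Time passes only in rows, so rows that repeat a pose let the fingers close. It gives the time, the measured TCP pose, the force, the opening and the grip force at its end, in the units of the state.
- readout.get_obs(): the state, without advancing time (a new reading comes with each control period).
- imaging.camera(name): name is "scene" or "top" or "wrist"; returns (picture, depth): 400x640x3 uint8, red, green, blue; 400x640 float32, m along the optical axis (not along the pixel's ray), 0 where there is no reading.
- imaging.camera_info(name): a dict with "vertical_fov" (degrees; the focal length in pixels is half the picture's height over the tangent of half this angle, whatever the lens; pixels are square), "cx", "cy" (the principal point, pixels), "extrinsics" (4x4, takes a point from camera to world coordinates); the wrist camera has in their place "tool_from_camera" (4x4, takes a point from camera to tool coordinates, whose origin is the TCP and whose axes are the flange's). Camera axes: x right, y down, z forward; pixel columns grow to the right and rows downward; lengths in m; the calibration is good to about 2 mm. A picture is of the moment at which its call begins: read the wrist's pose just before it. camera_info takes no time and is no camera call.
- bot.job_done(): hands the job in; it is judged then, once.
Trained networks look in the newest picture that a camera, given by its name, has taken for a name from the list of things; names that differ only in an ending like _2 or _b are one class to them, and where a whole thing is asked for, a point or a joint stands for the part that bears it (a point fixed in the world has none). Each returns a list of dicts, best first, with "confidence" (0 to 1); they miss things now and then, are a little off and sometimes report something else, mostly with a low value. They report only what shows in the picture. A call takes as long as a camera call. They do not tell look-alikes from the thing itself.
- spotter.spot_in(camera, target): "box" ([centre column, centre row, width, height] in pixels, round what is visible of it).
- spotter.mark_of(camera, target): "uv" ([column, row] in pixels: a listed point, or the origin of a listed thing).
The state is a dict: "time": time; "q": joint angles; "qd": joint speeds; "joint_efforts": joint torques, N m; "ee_pos": TCP position; "tcp_rot": TCP orientation; "wrist_force": force on the tool from outside, world axes, zero at the start; "torque": the same for the moment, N m; "opening": finger opening in m; "grasp_force": force on a finger pad.
Only numpy, scipy, OpenCV 4.12 (cv2) and the standard library are available. Lean on these libraries where they do the work, as an engineer would, in place of code of your own. Each camera call takes 0.05 s, during which the arm holds its last target. There are 200 camera calls.

## Working session

There is one attempt and no reset: what is moved stays moved. The work goes in short steps, Python scripts to look and compute and a shell command to move; the robot and the scene stay as the last step left them, time stands still between calls to the robot, and variables do not carry over. Pictures are saved under pics/ and viewed, at most 10 in all, crops included, and the job is handed in when it is done.

```bash
mkdir -p pics
cat > h.py <<'E'
import numpy as np, cv2
from workcell import readout, imaging, bot, spotter
def ray(name,uv,depth=None,z=None):
    i=imaging.camera_info(name); f=200/np.tan(np.radians(i["vertical_fov"])/2)
    d=np.array([(uv[0]-i["cx"])/f,(uv[1]-i["cy"])/f,1.0]); E=np.array(i["extrinsics"])
    if depth is not None: return E[:3,:3]@(d*depth)+E[:3,3]
    w=E[:3,:3]@d; return E[:3,3]+w*(z-E[2,3])/w[2]
E
python3 - <<'E'
from h import *
for c in("top","scene"):
    im,d=imaging.camera(c); cv2.imwrite(f"pics/{c}0.png",im[:,:,::-1]); np.save(f"{c}d.npy",d)
    i=imaging.camera_info(c);print(c,i["vertical_fov"],np.round(i["extrinsics"],3).tolist())
    for t,z in [("tray",0),("tray_pull",.04),("tray_front",0),("case",0),("catch_knob",.06),("catch_pivot",.03),("ring_box",.005),("compact",.005),("perfume",0),("candle",0),("brush",0)]:
        for r in spotter.mark_of(c,t)[:3]: print(t,np.round(r["confidence"],2),np.round(r["uv"],1),np.round(ray(c,r["uv"],z=z),3))
print(readout.get_obs())
E
```

```text
top 56.22556397216747 [[0.023, -0.983, 0.182, 0.411], [-0.999, -0.027, -0.023, -0.04], [0.028, -0.181, -0.983, 0.902], [0.0, 0.0, 0.0, 1.0]]
tray 0.64 [323.9 221.4] [ 0.524 -0.063  0.   ]
tray_pull 0.91 [323.7 258.2] [ 0.435 -0.064  0.04 ]
tray_front 0.98 [322.7 245.6] [ 0.466 -0.062  0.   ]
tray_front 0.57 [362.9 188.6] [ 0.608 -0.158  0.   ]
case 0.88 [328.5 175.9] [ 0.638 -0.072  0.   ]
catch_knob 0.73 [385.8 191.4] [ 0.59  -0.203  0.06 ]
catch_knob 0.39 [326.7 174.8] [ 0.625 -0.066  0.06 ]
catch_pivot 0.89 [362.2 187.4] [ 0.605 -0.152  0.03 ]
ring_box 0.76 [337.8 231.6] [ 0.5   -0.097  0.005]
compact 0.68 [307.6 222.1] [ 0.521 -0.024  0.005]
compact 0.58 [268.6 262.5] [0.423 0.065 0.005]
perfume 0.69 [455.4 174.6] [ 0.651 -0.39   0.   ]
candle 0.83 [178.3 136.2] [0.729 0.306 0.   ]
brush 0.95 [462.9 257.6] [ 0.445 -0.4    0.   ]
scene 42.04776077295318 [[0.678, 0.566, -0.469, 1.168], [0.735, -0.52, 0.434, -0.602], [0.002, -0.639, -0.769, 1.039], [0.0, 0.0, 0.0, 1.0]]
tray 0.87 [296.3 215.8] [ 0.527 -0.074  0.   ]
tray 0.68 [270.6 247.1] [ 0.558 -0.185  0.   ]
tray_pull 0.94 [278.
[... 550 characters left out ...]
.1] [ 0.58  -0.143  0.   ]
{'time': 1.2, 'q': array([-6.76652291e+01,  4.97930744e+00,  1.00791179e+01,  9.50997188e+01,
        1.11641407e-03,  8.99995755e+01]), 'qd': array([ 0.11444381,  0.04400158, -0.07362683,  0.02112371, -0.08185459,
        0.07866812]), 'joint_efforts': array([-1.59635114e-03, -5.20095849e+01,  4.64859331e+01,  1.62290333e-03,
       -3.24939074e-04,  2.78481387e-06]), 'ee_pos': array([ 0.20901588, -0.50873715,  0.19298833]), 'tcp_rot': array([ 1.79999908e+02, -1.11641340e-03,  2.23351954e+01]), 'wrist_force': array([-0.01372133, -1.1786729 ,  0.13284487]), 'torque': array([ 0.01740738,  0.03476747, -0.03163531]), 'grasp_force': 0.0, 'opening': 0.08564347478276085}
```

View pics/top0.png

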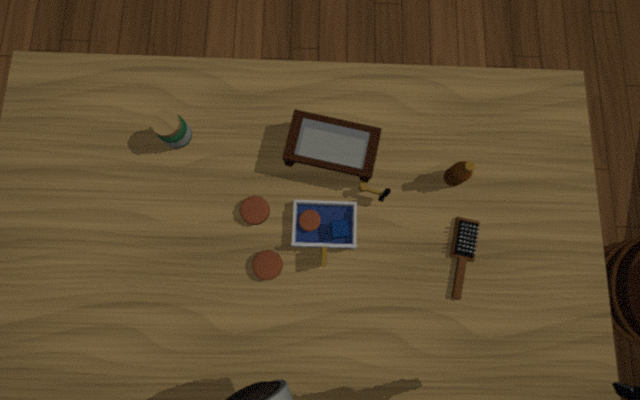

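View pics/scene0.png

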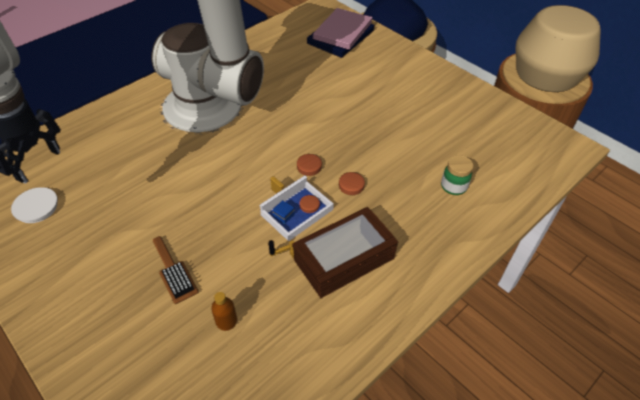

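The top view shows the tray at about (325,225) with its pull at (324,258). The case is at about (333,145), rotated about 10°. The catch points sideways, with its knob at (385,192). The two larger look-alikes of the compact lie on the table, at (255,210) and (267,265). Next I fit the case and tray from depth.

Run:
```python
from h import *
def cloud(c):
    d=np.load(f"{c}d.npy"); i=imaging.camera_info(c); f=200/np.tan(np.radians(i["vertical_fov"])/2)
    v,u=np.mgrid[:400,:640]; P=np.stack([(u-i["cx"])/f*d,(v-i["cy"])/f*d,d],-1); E=np.array(i["extrinsics"])
    return (P@E[:3,:3].T+E[:3,3])[d>0]
for c in("top","scene"):
    P=cloud(c)
    print(c,"table z",np.median(P[(abs(P[:,2])<.01),2]))
    for n,lo,hi,b in [("case",.062,.08,(.5,.85,-.22,.1)),("tray",.018,.05,(.4,.585,-.16,.03)),("pull",.047,.062,(.38,.5,-.12,0)),("panel",.034,.046,(.44,.5,-.15,.02)),("knob",.05,.08,(.54,.62,-.23,-.17))]:
        m=(P[:,2]>lo)&(P[:,2]<hi)&(P[:,0]>b[0])&(P[:,0]<b[1])&(P[:,1]>b[2])&(P[:,1]<b[3]); Q=P[m]
        if len(Q)<4: print(n,len(Q)); continue
        r=cv2.minAreaRect(Q[:,:2].astype(np.float32)*1000)
        print(n,len(Q),np.round(r[0],1),np.round(r[1],1),round(r[2],1),"medz",round(np.median(Q[:,2]),4),"mean",np.round(Q.mean(0),3),Q.min(0).round(3),Q.max(0).round(3))
```

```text
top table z 0.00023796626390581999
case 4701 [682.4 -95.8] [260.1 153.2] 78.5 medz 0.0702 mean [ 0.698 -0.076  0.07 ] [ 0.582 -0.209  0.062] [0.781 0.039 0.079]
tray 1307 [497.  -62.7] [150.2 150.3] 89.4 medz 0.025 mean [ 0.512 -0.061  0.029] [ 0.422 -0.138  0.018] [0.572 0.012 0.046]
pull 105 [440.5 -62.6] [42.1 11.4] 1.3 medz 0.0559 mean [ 0.441 -0.062  0.056] [ 0.419 -0.068  0.052] [ 0.462 -0.057  0.06 ]
panel 343 [481.  -62.7] [149.   38.4] 89.3 medz 0.041 mean [ 0.474 -0.073  0.041] [ 0.461 -0.137  0.034] [0.5   0.012 0.046]
knob 43 [ 588.7 -202.5] [11.3 12.4] 44.8 medz 0.0751 mean [ 0.588 -0.202  0.071] [ 0.582 -0.209  0.052] [ 0.595 -0.196  0.079]
scene table z -0.0013144845681462014
case 4253 [ 693.6 -101.3] [270.9 149.6] 73.1 medz 0.0687 mean [ 0.705 -0.083  0.069] [ 0.585 -0.212  0.062] [0.784 0.037 0.079]
tray 1299 [499.  -63.9] [153.7 155.2] 89.4 medz 0.0254 mean [ 0.506 -0.07   0.028] [ 0.421 -0.141  0.018] [0.577 0.013 0.05 ]
pull 82 [443.1 -64.3] [13.6 44.3] 89.4 medz 0.0536 mean [ 0.444 -0.065  0.053] [ 0.421 -0.071  0.047] [ 0.465 -0.057  0.06 ]
panel 268 [466.2 -64.7] [ 52.3 147.2] 15.7 medz 0.039 mean [ 0.472 -0.073  0.039] [ 0.44  -0.14   0.034] [0.5   0.012 0.045]
knob 58 [ 591.5 -206.1] [11.7 14. ] 84.5 medz 0.0693 mean [ 0.594 -0.207  0.067] [ 0.585 -0.212  0.051] [ 0.599 -0.2    0.079]
```

Run:
```python
from h import *
for c in("top","scene"):
    d=np.load(f"{c}d.npy"); i=imaging.camera_info(c); f=200/np.tan(np.radians(i["vertical_fov"])/2)
    v,u=np.mgrid[:400,:640]; P=np.stack([(u-i["cx"])/f*d,(v-i["cy"])/f*d,d],-1); E=np.array(i["extrinsics"])
    W=P@E[:3,:3].T+E[:3,3]
    m=(W[...,2]>.064)&(W[...,2]<.076)&(d>0)&(W[...,0]>.5)&(W[...,0]<.85)&(abs(W[...,1]+.08)<.2)
    n,l,s,_=cv2.connectedComponentsWithStats(m.astype(np.uint8),connectivity=4); k=1+np.argmax(s[1:,4])
    Q=W[l==k]; r=cv2.minAreaRect(Q[:,:2].astype(np.float32)*1000); print(c,len(Q),np.round(r[0],1),np.round(r[1],1),round(r[2],2))
    b=cv2.boxPoints(r); print(b.round(1).tolist())
    th=np.radians(r[2]-90 if r[2]>45 else r[2]); X=np.array([np.cos(th),np.sin(th)]);Y=np.array([-X[1],X[0]]); o=np.array(r[0])-61*X
    print("yaw",np.degrees(th),"origin",o,"pivot",o-20*X-95*Y,"knob0",o-20*X-147*Y)
```

```text
top 4644 [700.9 -75.5] [212.2 125.7] 78.89
[[618.7999877929688, -167.5], [742.0999755859375, -191.8000030517578], [783.0, 16.5], [659.7000122070312, 40.70000076293945]]
yaw -11.112548828125 origin [641.04197544 -63.772759  ] pivot [ 603.10696206 -153.13681643] knob0 [ 593.08464415 -204.1618411 ]
scene 4134 [703.  -77.3] [214.2 128.6] 78.91
[[619.2999877929688, -170.0], [745.4000244140625, -194.8000030517578], [786.7000122070312, 15.399999618530273], [660.5, 40.20000076293945]]
yaw -11.094596862792969 origin [643.09932984 -65.55398023] pivot [ 605.19231795 -154.9299191 ] knob0 [ 595.18598773 -205.95808148]
```

```bash
python3 -m jog '[{"rotation":[0,0,-5],"translation":[22,45,0],"grip":50},{"rotation":[0,0,-10],"translation":[45,90,0],"grip":50},{"rotation":[0,0,-15],"translation":[68,134,0],"grip":50},{"rotation":[0,0,-20],"translation":[90,179,0],"grip":50},{"rotation":[0,0,-22.9],"translation":[113,224,0],"grip":50},{"rotation":[0,0,-22.9],"translation":[136,268,0],"grip":50},{"rotation":[0,0,-22.9],"translation":[158,313,0],"grip":50},{"rotation":[0,0,-22.9],"translation":[181,358,0],"grip":50},{"rotation":[0,0,-22.9],"translation":[204,402,0],"grip":50},{"rotation":[0,0,-22.9],"translation":[226,447,0],"grip":50},{"rotation":[0,0,-22.9],"translation":[226,447,-40],"grip":50},{"rotation":[0,0,-22.9],"translation":[226,447,-80],"grip":50},{"rotation":[0,0,-22.9],"translation":[226,447,-80],"grip":50},{"rotation":[0,0,-22.9],"translation":[226,447,-80],"grip":50}]' 40
python3 - <<'E'
from h import *
o=readout.get_obs(); print(o["time"],o["ee_pos"],o["tcp_rot"],o["opening"])
im,d=imaging.camera("wrist"); cv2.imwrite("pics/w1.png",im[:,:,::-1])
i=imaging.camera_info("wrist"); f=200/np.tan(np.radians(i["vertical_fov"])/2); T=np.array(i["tool_from_camera"])
from scipy.spatial.transform import Rotation as R
A=R.from_euler("xyz",o["tcp_rot"],degrees=True).as_matrix()
v,u=np.mgrid[:400,:640]; P=np.stack([(u-i["cx"])/f*d,(v-i["cy"])/f*d,d],-1)[d>0]
W=(P@T[:3,:3].T+T[:3,3])@A.T+o["ee_pos"]
m=(W[:,2]>.05)&(W[:,2]<.06)&(abs(W[:,0]-.44)<.035)&(abs(W[:,1]+.062)<.03); print(m.sum(),W[m].min(0),W[m].max(0)) if m.any() else 0
if m.any(): print(cv2.minAreaRect(W[m][:,:2].astype(np.float32)*1000))
E
```

```text
time: 2.6
ee_pos: [0.4347, -0.0618, 0.1138]
tcp_rot: [-180.0, 0.0, -0.6]
wrist_force: [-0.8, -0.0, 0.7]
opening: 0.0501
grasp_force: 0.0
2.6 [ 0.43472739 -0.06179478  0.1138035 ] [-1.79996945e+02  2.60880452e-02 -5.76749303e-01] 0.050098728027151034
1013 [ 0.4186722  -0.06919785  0.05015102] [ 0.46214405 -0.05735815  0.05815221]
((440.39361572265625, -63.43183135986328), (11.699203491210938, 43.50132751464844), 89.34803771972656)
```

View pics/w1.png

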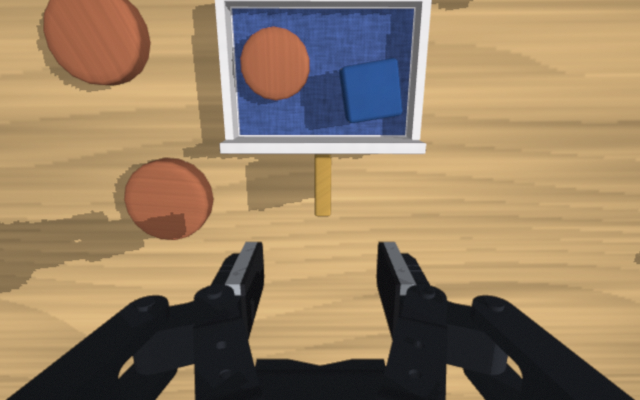

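The wrist view shows the fin at (322,185) midway between the fingers, with the ring box and compact standing in the tray. The fin's size and position match the earlier fit, so I descend and grip.

```bash
python3 -m jog '[{"rotation":[0,0,0],"translation":[0,-1,-30],"grip":50},{"rotation":[0,0,0],"translation":[0,-1,-60],"grip":50},{"rotation":[0,0,0],"translation":[0,-1,-80],"grip":50},{"rotation":[0,0,0],"translation":[0,-1,-92],"grip":50},{"rotation":[0,0,0],"translation":[0,-1,-92],"grip":40},{"rotation":[0,0,0],"translation":[0,-1,-92],"grip":30},{"rotation":[0,0,0],"translation":[0,-1,-92],"grip":20},{"rotation":[0,0,0],"translation":[0,-1,-92],"grip":14},{"rotation":[0,0,0],"translation":[0,-1,-92],"grip":8},{"rotation":[0,0,0],"translation":[0,-1,-92],"grip":5},{"rotation":[0,0,0],"translation":[0,-1,-92],"grip":5},{"rotation":[0,0,0],"translation":[0,-1,-92],"grip":5},{"rotation":[0,0,0],"translation":[0,-1,-92],"grip":5}]' 40
```

```text
time: 3.95
ee_pos: [0.435, -0.0627, 0.0209]
tcp_rot: [-180.0, 0.0, -0.6]
wrist_force: [0.7, 0.0, -0.2]
opening: 0.0048
grasp_force: 0.0
```

Run:
```python
from h import *
o=readout.get_obs(); print(o)
im,d=imaging.camera("wrist"); cv2.imwrite("pics/w2.png",im[:,:,::-1])
im,d=imaging.camera("scene"); cv2.imwrite("pics/s2.png",cv2.resize(im[100:300,200:420,::-1],None,fx=3,fy=3))
```

```text
{'time': 3.95, 'q': array([-8.20677453e+00, -1.00817346e+01, -2.34767993e+01,  7.66116306e+01,
        6.41724652e-04,  1.72362311e+02]), 'qd': array([ 0.03316619, -0.1003687 ,  0.04036598, -0.08546362,  0.02341228,
        0.03933388]), 'joint_efforts': array([-6.45090640e-04, -3.53432715e+01,  4.64620614e+01,  3.00594300e-03,
        6.92685717e-05,  2.77398959e-05]), 'ee_pos': array([ 0.43495542, -0.06272687,  0.02094384]), 'tcp_rot': array([-1.79998474e+02,  6.55061707e-03, -5.69085975e-01]), 'wrist_force': array([ 0.73999515,  0.03397785, -0.2067129 ]), 'torque': array([-0.03713167,  0.02543296,  0.00863263]), 'grasp_force': 0.0, 'opening': 0.004809487792802745}
```

View pics/w2.png

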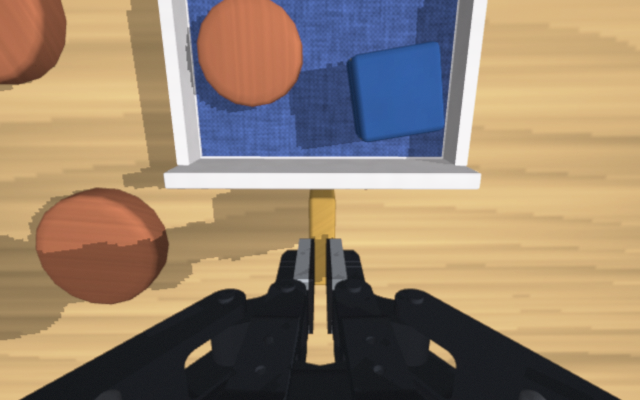

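View pics/s2.png

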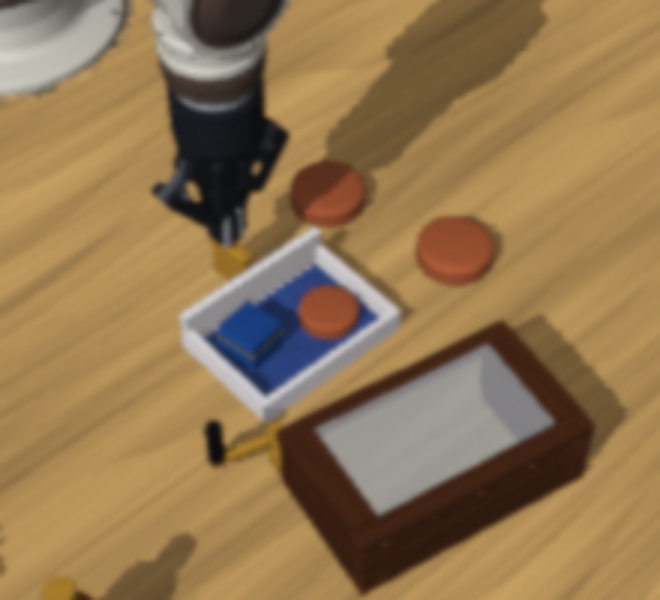

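In the wrist view the fin does sit between the pads, at (321,250), but no force shows. The opening scale seems offset, so I close further.

```bash
python3 -m jog '[{"rotation":[0,0,0],"translation":[0,0,0],"grip":3},{"rotation":[0,0,0],"translation":[0,0,0],"grip":1},{"rotation":[0,0,0],"translation":[0,0,0],"grip":0},{"rotation":[0,0,0],"translation":[0,0,0],"grip":0},{"rotation":[0,0,0],"translation":[0,0,0],"grip":0}]' 40
python3 - <<'E'
from h import *
print(readout.get_obs()["grasp_force"])
im,d=imaging.camera("wrist"); cv2.imwrite("pics/w3.png",cv2.resize(im[170:350,220:420,::-1],None,fx=3,fy=3))
E
```

```text
time: 4.55
ee_pos: [0.435, -0.0627, 0.021]
tcp_rot: [180.0, 0.0, -0.6]
wrist_force: [-0.8, 0.0, 0.3]
opening: -0.0001
grasp_force: 0.0
0.0
```

View pics/w3.png

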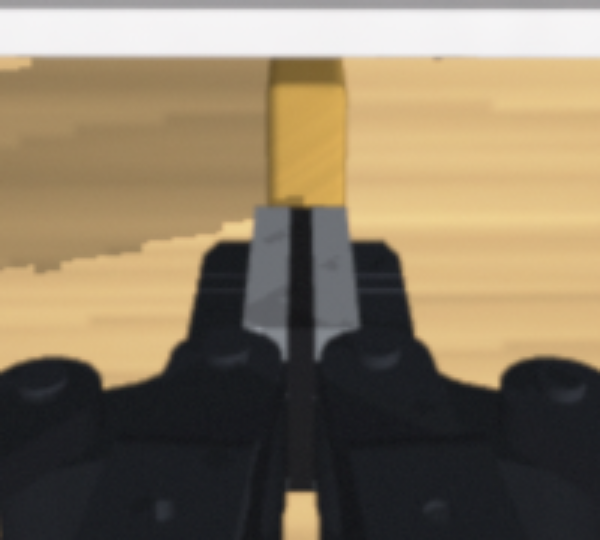

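Run:
```python
from h import *
from scipy.spatial.transform import Rotation as R
o=readout.get_obs()
for c in ("wrist","top","scene"):
    im,d=imaging.camera(c)
    i=imaging.camera_info(c); f=200/np.tan(np.radians(i["vertical_fov"])/2)
    if c=="wrist":
        T=np.array(i["tool_from_camera"]); A=np.eye(4); A[:3,:3]=R.from_euler("xyz",o["tcp_rot"],degrees=True).as_matrix(); A[:3,3]=o["ee_pos"]; E=A@T; print("cam",E.round(3).tolist())
    else: E=np.array(i["extrinsics"])
    v,u=np.mgrid[:400,:640]; P=np.stack([(u-i["cx"])/f*d,(v-i["cy"])/f*d,d],-1); W=P@E[:3,:3].T+E[:3,3]
    h=cv2.cvtColor(im,cv2.COLOR_RGB2HSV); X=W[...,0];Y=W[...,1];Z=W[...,2]
    m=(Z>.03)&(Z<.065)&(abs(X-.45)<.08)&(abs(Y+.062)<.04)&(h[...,1]>90)&(h[...,2]>60)&(d>0)
    if m.any(): print(c,"fin",m.sum(),np.percentile(W[m],[2,98],axis=0).round(4).tolist())
    m=(Z>.036)&(Z<.046)&(X>.43)&(X<.53)&(abs(Y+.062)<.09)&(h[...,1]<60)&(h[...,2]>90)&(d>0)
    print(c,"panel",m.sum(),np.percentile(W[m],[2,98],axis=0).round(4).tolist(), cv2.minAreaRect(W[m][:,:2].astype(np.float32)*1000))
    if c=="wrist":
        for uv in [(320,235),(320,260),(308,250),(333,250),(308,275),(320,275)]: print(uv,W[uv[1],uv[0]].round(4),im[uv[1],uv[0]])
```

```text
cam [[-0.01, -0.958, -0.285, 0.507], [-1.0, 0.009, 0.003, -0.064], [-0.001, 0.285, -0.958, 0.202], [0.0, 0.0, 0.0, 1.0]]
wrist fin 5810 [[0.4445, -0.1014, 0.0344], [0.523, -0.059, 0.0568]]
wrist panel 5957 [[0.4619, -0.1353, 0.037], [0.4704, 0.0076, 0.0434]] ((465.6405334472656, -63.64612579345703), (150.24517822265625, 9.066719055175781), 89.33330535888672)
(320, 235) [ 0.4442 -0.063   0.0567] [171 136  69]
(320, 260) [ 0.4457 -0.063   0.0834] [25 25 26]
(308, 250) [ 0.4466 -0.0583  0.0766] [100 103 108]
(333, 250) [ 0.4456 -0.0682  0.0748] [110 113 118]
(308, 275) [ 0.446  -0.0589  0.0949] [ 95  97 101]
(320, 275) [ 0.4454 -0.063   0.0939] [23 23 25]Traceback (most recent call last):
  File "<stdin>", line 15, in <module>
    return _quantile_unchecked(
        a, q, axis, out, overwrite_input, method, keepdims, weights)
    return _ureduce(a,
                    func=_quantile_ureduce_func,
    ...<5 lines>...
                    overwrite_input=overwrite_input,
                    method=method)
    r = func(a, **kwargs)
    result = _quantile(arr,
                       quantiles=q,
    ...<2 lines>...
                       out=out,
                       weights=wgt)
    slices_having_nans = np.isnan(arr[-1, ...])
                                  ~~~^^^^^^^^^
IndexError: index -1 is out of bounds for axis 0 with size 0
```

Run:
```python
from h import *
from scipy.spatial.transform import Rotation as R
o=readout.get_obs()
for c in ("wrist","top","scene"):
    im,d=imaging.camera(c)
    i=imaging.camera_info(c); f=200/np.tan(np.radians(i["vertical_fov"])/2)
    if c=="wrist":
        T=np.array(i["tool_from_camera"]); A=np.eye(4); A[:3,:3]=R.from_euler("xyz",o["tcp_rot"],degrees=True).as_matrix(); A[:3,3]=o["ee_pos"]; E=A@T
        print("f",f,i["cx"],i["cy"])
    else: E=np.array(i["extrinsics"])
    v,u=np.mgrid[:400,:640]; P=np.stack([(u-i["cx"])/f*d,(v-i["cy"])/f*d,d],-1); W=P@E[:3,:3].T+E[:3,3]
    if c=="wrist":
        for r in range(230,300,6): print(r,W[r,306].round(3),W[r,320].round(3))
    X,Y,Z=W[...,0],W[...,1],W[...,2]
    for lo in np.arange(.005,.13,.01):
        m=(d>0)&(abs(X-.44)<.06)&(abs(Y+.063)<.045)&(Z>=lo)&(Z<lo+.01)&(im.max(2)<(120 if c!="x" else 0))&(im.max(2).astype(int)-im.min(2)<25)
        if m.any(): print(c,lo.round(3),m.sum(),W[m].min(0).round(3),W[m].max(0).round(3))
```

```text
f 349.7274034234977 319.8804151692378 192.82327508127923
230 [ 0.423 -0.054  0.   ] [ 0.446 -0.063  0.056]
236 [ 0.419 -0.054  0.   ] [ 0.444 -0.063  0.057]
242 [ 0.446 -0.057  0.068] [ 0.446 -0.063  0.067]
248 [ 0.446 -0.057  0.074] [ 0.446 -0.063  0.074]
254 [ 0.446 -0.058  0.079] [ 0.445 -0.063  0.078]
260 [ 0.446 -0.058  0.084] [ 0.446 -0.063  0.084]
266 [ 0.446 -0.058  0.088] [ 0.446 -0.063  0.089]
272 [ 0.445 -0.058  0.092] [ 0.445 -0.063  0.092]
278 [ 0.445 -0.058  0.096] [ 0.445 -0.063  0.096]
284 [ 0.446 -0.058  0.102] [ 0.444 -0.063  0.098]
290 [ 0.447 -0.059  0.105] [ 0.441 -0.063  0.097]
296 [ 0.446 -0.059  0.108] [ 0.439 -0.063  0.096]
wrist 0.005 11 [ 0.499 -0.034  0.005] [ 0.5   -0.018  0.007]
wrist 0.015 2 [ 0.5   -0.032  0.016] [ 0.5   -0.025  0.019]
wrist 0.055 20 [ 0.445 -0.069  0.063] [ 0.446 -0.057  0.065]
wrist 0.065 547 [ 0.441 -0.076  0.065] [ 0.446 -0.05   0.075]
wrist 0.075 811 [ 0.441 -0.076  0.075] [ 0.447 -0.05   0.085]
wrist 0.085 770 [ 0.441 -0.076  0.085] [ 0.447 -0.05   0.095]
wrist 0.095 1420 [ 0.424 -0.091  0.095] [ 0.449 -0.039  0.105]
wrist 0.105 5110 [ 0.424 -0.1    0.105] [ 0.449 -0.026  0.115]
wrist 0.115 7897 [ 0.425 -0.108  0.115] [ 0.452 -0.018  0.125]
wrist 0.125 9501 [ 0.426 -0.108  0.125] [ 0.453 -0.018  0.135]
scene 0.055 1 [ 0.442 -0.07   0.063] [ 0.442 -0.07   0.063]
scene 0.065 21 [ 0.433 -0.075  0.066] [ 0.451 -0.055  0.075]
scene 0.075 26 [ 0.432 -0.076  0.076] [ 0.45  -0.056  0.085]
scene 0.085 25 [ 0.442 -0.077  0.086] [ 0.45  -0.052  0.095]
scene 0.095 23 [ 0.441 -0.09   0.096] [ 0.452 -0.05   0.105]
scene 0.105 76 [ 0.428 -0.097  0.105] [ 0.452 -0.032  0.115]
scene 0.115 50 [ 0.431 -0.105  0.115] [ 0.453 -0.027  0.125]
scene 0.125 73 [ 0.436 -0.108  0.125] [ 0.457 -0.022  0.135]
```

Both cameras put the real finger tips at z ≈ 0.065, with x and y as expected, while the reported TCP is 0.021. The reported TCP therefore lies about 44 mm past the tips, and the grasp closed on air above the fin. I open, go 40 mm lower and grip again.

```bash
python3 -m jog '[{"rotation":[0,0,0],"translation":[0,0,4],"grip":25},{"rotation":[0,0,0],"translation":[0,0,4],"grip":50},{"rotation":[0,0,0],"translation":[0,0,4],"grip":50},{"rotation":[0,0,0],"translation":[0,0,4],"grip":50},{"rotation":[0,0,0],"translation":[0,0,-10],"grip":50},{"rotation":[0,0,0],"translation":[0,0,-20],"grip":50},{"rotation":[0,0,0],"translation":[0,0,-30],"grip":50},{"rotation":[0,0,0],"translation":[0,0,-30],"grip":50}]' 40
python3 -m jog '[{"rotation":[0,0,0],"translation":[0,0,-5],"grip":50},{"rotation":[0,0,0],"translation":[0,0,-10],"grip":50},{"rotation":[0,0,0],"translation":[0,0,-10],"grip":40},{"rotation":[0,0,0],"translation":[0,0,-10],"grip":30},{"rotation":[0,0,0],"translation":[0,0,-10],"grip":20},{"rotation":[0,0,0],"translation":[0,0,-10],"grip":14},{"rotation":[0,0,0],"translation":[0,0,-10],"grip":8},{"rotation":[0,0,0],"translation":[0,0,-10],"grip":4},{"rotation":[0,0,0],"translation":[0,0,-10],"grip":4},{"rotation":[0,0,0],"translation":[0,0,-10],"grip":4}]' 40
```

```text
time: 5.65
ee_pos: [0.4337, -0.0625, -0.0111]
tcp_rot: [-180.0, 0.2, -0.6]
wrist_force: [-0.3, 0.4, 0.2]
opening: 0.0499
grasp_force: 0.0
time: 6.65
ee_pos: [0.4352, -0.0629, -0.0187]
tcp_rot: [180.0, -0.0, -0.6]
wrist_force: [-0.8, -2.6, 6.1]
opening: 0.0115
grasp_force: 39.8
```

The fin is now gripped, at 11.5 mm opening and 40 N. Next I turn and slide the tray to line up in front of the mouth.

```bash
python3 -m jog '[{"rotation":[0,0,-0.3],"translation":[1,0.6,0],"grip":4},{"rotation":[0,0,-1],"translation":[4,2.2,0],"grip":4},{"rotation":[0,0,-1.8],"translation":[8,4.4,0],"grip":4},{"rotation":[0,0,-2.6],"translation":[13,7.1,0],"grip":4},{"rotation":[0,0,-3.6],"translation":[18,9.9,0],"grip":4},{"rotation":[0,0,-4.6],"translation":[23,12.6,0],"grip":4},{"rotation":[0,0,-5.6],"translation":[28,15.4,0],"grip":4},{"rotation":[0,0,-6.6],"translation":[33,18.1,0],"grip":4},{"rotation":[0,0,-7.6],"translation":[38,21,0],"grip":4},{"rotation":[0,0,-8.6],"translation":[43,23.6,0],"grip":4},{"rotation":[0,0,-9.4],"translation":[47,26,0],"grip":4},{"rotation":[0,0,-10],"translation":[50,27.5,0],"grip":4},{"rotation":[0,0,-10.4],"translation":[51.5,28.3,0],"grip":4},{"rotation":[0,0,-10.5],"translation":[52,28.6,0],"grip":4},{"rotation":[0,0,-10.5],"translation":[52,28.6,0],"grip":4}]' 40
python3 - <<'E'
from h import *
im,d=imaging.camera("top"); cv2.imwrite("pics/t4.png",cv2.resize(im[90:290,220:420,::-1],None,fx=3,fy=3))
i=imaging.camera_info("top"); f=200/np.tan(np.radians(i["vertical_fov"])/2)
v,u=np.mgrid[:400,:640]; P=np.stack([(u-i["cx"])/f*d,(v-i["cy"])/f*d,d],-1); E=np.array(i["extrinsics"]); W=P@E[:3,:3].T+E[:3,3]
m=(abs(W[...,2]-.03)<.016)&(im.min(2)>90)&((im.max(2).astype(int)-im.min(2))<50)&(d>0)&(abs(W[...,0]-.56)<.09)&(abs(W[...,1]+.05)<.12)
n,l,s,_=cv2.connectedComponentsWithStats(m.astype(np.uint8)); k=1+np.argmax(s[1:,4]); r=cv2.minAreaRect(W[l==k][:,:2].astype(np.float32)*1000); print(r)
th=np.radians(r[2]-90 if r[2]>45 else r[2]); print("front",np.array(r[0])-55*np.array([np.cos(th),np.sin(th)]))
E
```

```text
time: 8.15
ee_pos: [0.4768, -0.0584, -0.0181]
tcp_rot: [-178.0, 0.7, -8.2]
wrist_force: [-35.3, 40.1, 36.7]
opening: 0.0114
grasp_force: 62.3Traceback (most recent call last):
  File "<stdin>", line 6, in <module>
    return _wrapfunc(a, 'argmax', axis=axis, out=out, **kwds)
    return bound(*args, **kwds)
ValueError: attempt to get argmax of an empty sequence
```

View pics/t4.png

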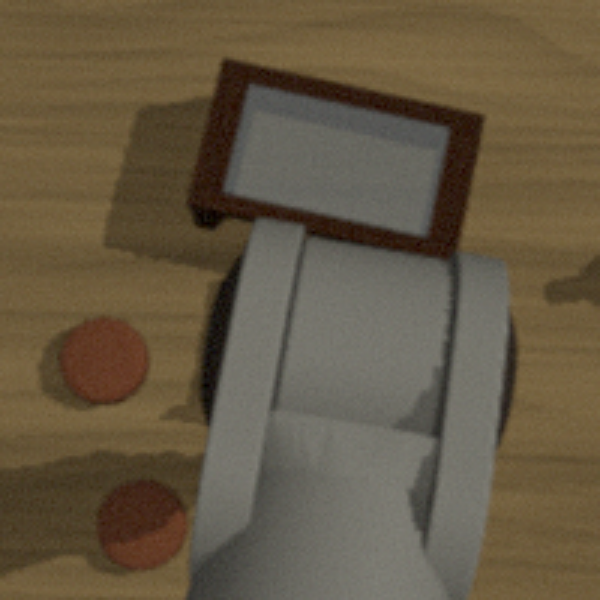

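Run:
```python
from h import *
o=readout.get_obs(); print({k:np.round(v,3) for k,v in o.items()})
a,_=imaging.camera("wrist"); b,d=imaging.camera("scene")
b=cv2.resize(b[140:290,210:410],(640,480)); a=cv2.resize(a,(480,300)); 
c=np.zeros((600,800,3),np.uint8); c[:300,:480]=a; c[300:,400:]=cv2.resize(b,(400,300)); 
cv2.imwrite("pics/c5.png",c[:,:,::-1])
```

```text
{'time': np.float64(8.2), 'q': array([ -8.331,  -2.405, -20.92 ,  72.172,   2.009, 179.899]), 'qd': array([ 0.128, -0.054, -0.073, -0.268, -0.078,  0.107]), 'joint_efforts': array([-17.761, -29.159,  48.254, -15.863,  -7.838,   0.529]), 'ee_pos': array([ 0.477, -0.058, -0.018]), 'tcp_rot': array([-177.99 ,    0.683,   -8.231]), 'wrist_force': array([-35.581,  40.499,  35.851]), 'torque': array([6.262, 6.188, 0.741]), 'grasp_force': np.float64(62.16), 'opening': np.float64(0.012)}
```

View pics/c5.png

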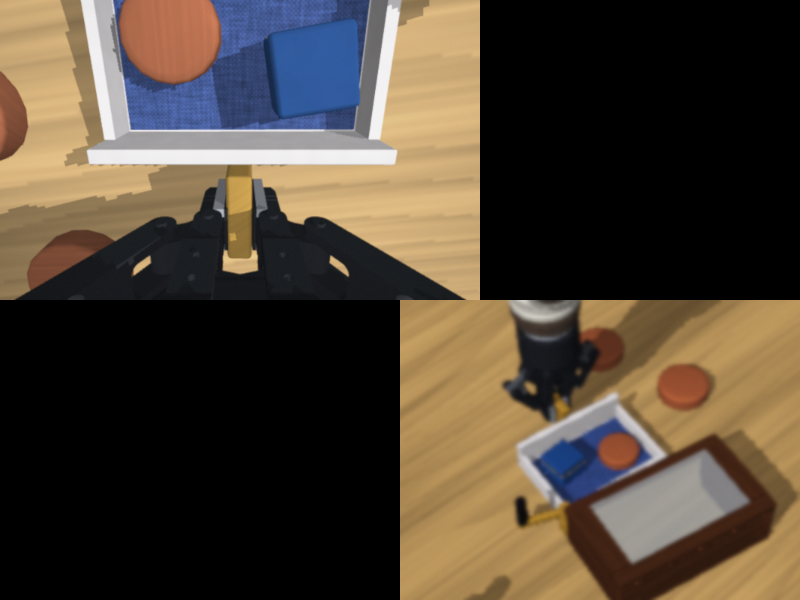

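The wrist joint reached its limit (q6 ≈ 180°) during the turn. The tray's right rear corner then ran onto the catch pivot, though the load still stands flat. I'll back off, let go, and regrip with the tool half-turned, which puts q6 near 0.

```bash
python3 -m jog '[{"rotation":[0,0,0],"translation":[-3,0,0],"grip":4},{"rotation":[0,0,1],"translation":[-7,0,0],"grip":4},{"rotation":[0,0,2],"translation":[-12,0,0],"grip":4},{"rotation":[0,0,3],"translation":[-17,0,0],"grip":4},{"rotation":[0,0,4],"translation":[-22,0,0],"grip":4},{"rotation":[0,0,5],"translation":[-27,0,0],"grip":4},{"rotation":[0,0,6],"translation":[-32,0,0],"grip":4},{"rotation":[0,0,7],"translation":[-36,0,0],"grip":4},{"rotation":[0,0,7],"translation":[-40,0,0],"grip":4},{"rotation":[0,0,7],"translation":[-40,0,0],"grip":4}]' 40
python3 -c "
from h import *
print(readout.get_obs()['q'])"
```

```text
time: 9.3
ee_pos: [0.4435, -0.0651, -0.0179]
tcp_rot: [-178.6, -0.2, -1.5]
wrist_force: [2.7, 1.4, 7.0]
opening: 0.0116
grasp_force: 42.4
[ -9.3392557   -7.64917091 -25.73978812  71.93546693   1.36841939
 172.14706313]
```

```bash
python3 -m jog '[{"rotation":[0,0,0],"translation":[0,0,0],"grip":25},{"rotation":[0,0,0],"translation":[0,0,0],"grip":50},{"rotation":[0,0,0],"translation":[0,0,0],"grip":50},{"rotation":[0,0,0],"translation":[0,0,0],"grip":50},{"rotation":[0,0,0],"translation":[0,0,20],"grip":50},{"rotation":[-1.4,0.2,0],"translation":[0,0,50],"grip":50},{"rotation":[-1.4,0.2,0],"translation":[0,0,90],"grip":50},{"rotation":[-1.4,0.2,0],"translation":[0,0,110],"grip":50},{"rotation":[-1.4,0.2,0],"translation":[0,0,110],"grip":50}]' 40
python3 -m jog '[{"rotation":[0,0,8],"translation":[0,0,0],"grip":50},{"rotation":[0,0,16],"translation":[0,0,0],"grip":50},{"rotation":[0,0,24],"translation":[0,0,0],"grip":50},{"rotation":[0,0,32],"translation":[0,0,0],"grip":50},{"rotation":[0,0,40],"translation":[0,0,0],"grip":50},{"rotation":[0,0,48],"translation":[0,0,0],"grip":50},{"rotation":[0,0,56],"translation":[0,0,0],"grip":50},{"rotation":[0,0,64],"translation":[0,0,0],"grip":50},{"rotation":[0,0,72],"translation":[0,0,0],"grip":50},{"rotation":[0,0,80],"translation":[0,0,0],"grip":50},{"rotation":[0,0,88],"translation":[0,0,0],"grip":50},{"rotation":[0,0,90],"translation":[0,0,0],"grip":50}]'
python3 -m jog '[{"rotation":[0,0,8],"translation":[0,0,0],"grip":50},{"rotation":[0,0,16],"translation":[0,0,0],"grip":50},{"rotation":[0,0,24],"translation":[0,0,0],"grip":50},{"rotation":[0,0,32],"translation":[0,0,0],"grip":50},{"rotation":[0,0,40],"translation":[0,0,0],"grip":50},{"rotation":[0,0,48],"translation":[0,0,0],"grip":50},{"rotation":[0,0,56],"translation":[0,0,0],"grip":50},{"rotation":[0,0,64],"translation":[0,0,0],"grip":50},{"rotation":[0,0,72],"translation":[0,0,0],"grip":50},{"rotation":[0,0,80],"translation":[0,0,0],"grip":50},{"rotation":[0,0,88],"translation":[0,0,0],"grip":50},{"rotation":[0,0,90],"translation":[0,0,0],"grip":50},{"rotation":[0,0,90],"translation":[0,0,0],"grip":50}]'
cat > m.py <<'E'
from h import *
from scipy.spatial.transform import Rotation as R
o=readout.get_obs(); print(o["q"].round(1),o["tcp_rot"].round(2),o["ee_pos"].round(4))
for c in ("wrist","scene","top"):
    im,d=imaging.camera(c); cv2.imwrite(f"last_{c}.png",im[:,:,::-1])
    i=imaging.camera_info(c); f=200/np.tan(np.radians(i["vertical_fov"])/2)
    if c=="wrist":
        A=np.eye(4); A[:3,:3]=R.from_euler("xyz",o["tcp_rot"],degrees=True).as_matrix(); A[:3,3]=o["ee_pos"]; E=A@np.array(i["tool_from_camera"])
    else: E=np.array(i["extrinsics"])
    v,u=np.mgrid[:400,:640]; P=np.stack([(u-i["cx"])/f*d,(v-i["cy"])/f*d,d],-1); W=P@E[:3,:3].T+E[:3,3]
    hs=cv2.cvtColor(im,cv2.COLOR_RGB2HSV)
    bx=(d>0)&(abs(W[...,0]-.5)<.16)&(abs(W[...,1]+.06)<.11)
    for n,m in [("pull",bx&(abs(W[...,2]-.055)<.006)&(hs[...,1]>70)&(abs(W[...,1]+.06)<.05)&(W[...,0]<.6)),("panel",bx&(abs(W[...,2]-.041)<.005)&(hs[...,1]<70))]:
        k,l,s,_=cv2.connectedComponentsWithStats(m.astype(np.uint8))
        if k>1:
            q=1+np.argmax(s[1:,4]); r=cv2.minAreaRect(W[l==q][:,:2].astype(np.float32)*1000); print(c,n,s[q,4],np.round(r[0],1),np.round(r[1],1),round(r[2],1))
E
python3 m.py
```

```text
time: 10.2
ee_pos: [0.4439, -0.0652, 0.0939]
tcp_rot: [180.0, -0.1, -1.5]
wrist_force: [0.0, 0.6, -0.0]
opening: 0.0497
grasp_force: 0.0
time: 11.4
ee_pos: [0.4417, -0.0649, 0.0897]
tcp_rot: [-179.9, 0.2, 88.7]
wrist_force: [-0.9, -0.4, 0.8]
opening: 0.0498
grasp_force: 0.0
time: 12.7
ee_pos: [0.4418, -0.065, 0.0898]
tcp_rot: [180.0, 0.1, 178.5]
wrist_force: [-0.3, 0.5, -0.0]
opening: 0.0499
grasp_force: 0.0
[ -8.4 -10.1 -15.9  84.2   0.   -6.9] [1.7996e+02 1.0000e-01 1.7847e+02] [ 0.4418 -0.065   0.0898]
wrist pull 1158 [447.4 -66.4] [11.9 43.6] 88.8
wrist panel 2340 [473.6 -66.9] [149.9   8.8] 88.7
scene pull 74 [451.4 -66.8] [12.7 44.1] 87.1
scene panel 189 [477.5 -67. ] [149.2  12.9] 89.1
top panel 1 [ 625.2 -150.3] [0. 0.] 0.0
```

```bash
python3 -m jog '[{"rotation":[0,0,0.2],"translation":[1,-1.3,-40],"grip":50},{"rotation":[0,0,0.2],"translation":[1,-1.3,-75],"grip":50},{"rotation":[0,0,0.2],"translation":[1,-1.3,-95],"grip":50},{"rotation":[0,0,0.2],"translation":[1,-1.3,-107],"grip":50},{"rotation":[0,0,0.2],"translation":[1,-1.3,-107],"grip":40},{"rotation":[0,0,0.2],"translation":[1,-1.3,-107],"grip":30},{"rotation":[0,0,0.2],"translation":[1,-1.3,-107],"grip":20},{"rotation":[0,0,0.2],"translation":[1,-1.3,-107],"grip":14},{"rotation":[0,0,0.2],"translation":[1,-1.3,-107],"grip":8},{"rotation":[0,0,0.2],"translation":[1,-1.3,-107],"grip":4},{"rotation":[0,0,0.2],"translation":[1,-1.3,-107],"grip":4},{"rotation":[0,0,0.2],"translation":[1,-1.3,-107],"grip":4}]' 40
```

```text
time: 14.05
ee_pos: [0.4441, -0.0663, -0.0149]
tcp_rot: [180.0, 0.3, 178.7]
wrist_force: [-1.1, 0.6, 7.7]
opening: 0.0115
grasp_force: 40.3
```

```bash
python3 -m jog '[{"rotation":[0,0,0],"translation":[0.5,1,0],"grip":4},{"rotation":[0,0,-0.5],"translation":[2,4,0],"grip":4},{"rotation":[0,0,-1.2],"translation":[5,8,0],"grip":4},{"rotation":[0,0,-2],"translation":[9,12,0],"grip":4},{"rotation":[0,0,-3],"translation":[13,16,0],"grip":4},{"rotation":[0,0,-4],"translation":[18,20,0],"grip":4},{"rotation":[0,0,-5],"translation":[22,23,0],"grip":4},{"rotation":[0,0,-6],"translation":[27,25,0],"grip":4},{"rotation":[0,0,-7],"translation":[31,27,0],"grip":4},{"rotation":[0,0,-8],"translation":[36,29,0],"grip":4},{"rotation":[0,0,-9],"translation":[40,30.5,0],"grip":4},{"rotation":[0,0,-9.6],"translation":[43,31.5,0],"grip":4},{"rotation":[0,0,-9.8],"translation":[44.3,32,0],"grip":4},{"rotation":[0,0,-9.8],"translation":[44.3,32,0],"grip":4},{"rotation":[0,0,-9.8],"translation":[44.3,32,0],"grip":4}]' 40
sed -i 's/abs(W\[...,0\]-.5)<.16/abs(W[...,0]-.5)<.2/' m.py; python3 m.py
```

```text
time: 15.55
ee_pos: [0.4875, -0.0345, -0.0148]
tcp_rot: [180.0, 0.2, 168.8]
wrist_force: [-5.6, 0.1, 9.3]
opening: 0.0114
grasp_force: 40.8
[ -4.   -2.4 -20.5  71.7  -0.    7.1] [180.     0.21 168.84] [ 0.4875 -0.0345 -0.0148]
wrist pull 3549 [490.9 -35.2] [12.5 44.7] 79.1
wrist panel 335 [475.5 -45.6] [ 3.3 13.1] 18.9
scene pull 50 [497.8 -37. ] [14.2 39. ] 71.7
scene panel 198 [520.6 -40.3] [149.5  12.8] 78.7
top panel 1 [659.3  24.1] [0. 0.] 0.0
```

The tray is lined up, with lateral error around 1 mm and yaw −11.2° against −11.1°. Next I insert it along the case axis.

```bash
python3 -m jog '[{"rotation":[0,0,0],"translation":[2,-0.4,0],"grip":4},{"rotation":[0,0,0],"translation":[6,-1.2,0],"grip":4},{"rotation":[0,0,0],"translation":[12,-2.4,0],"grip":4},{"rotation":[0,0,0],"translation":[19,-3.7,0],"grip":4},{"rotation":[0,0,0],"translation":[26,-5.1,0],"grip":4},{"rotation":[0,0,0],"translation":[33,-6.5,0],"grip":4},{"rotation":[0,0,0],"translation":[40,-7.8,0],"grip":4},{"rotation":[0,0,0],"translation":[47,-9.2,0],"grip":4},{"rotation":[0,0,0],"translation":[54,-10.6,0],"grip":4},{"rotation":[0,0,0],"translation":[61,-12,0],"grip":4},{"rotation":[0,0,0],"translation":[66,-12.9,0],"grip":4},{"rotation":[0,0,0],"translation":[68,-13.3,0],"grip":4}]' 40
python3 -m jog '[{"rotation":[0,0,0],"translation":[2,-0.4,0],"grip":4},{"rotation":[0,0,0],"translation":[6,-1.2,0],"grip":4},{"rotation":[0,0,0],"translation":[12,-2.4,0],"grip":4},{"rotation":[0,0,0],"translation":[19,-3.7,0],"grip":4},{"rotation":[0,0,0],"translation":[26,-5.1,0],"grip":4},{"rotation":[0,0,0],"translation":[33,-6.5,0],"grip":4},{"rotation":[0,0,0],"translation":[39,-7.7,0],"grip":4},{"rotation":[0,0,0],"translation":[44,-8.6,0],"grip":4},{"rotation":[0,0,0],"translation":[48,-9.4,0],"grip":4},{"rotation":[0,0,0],"translation":[50,-9.8,0],"grip":4},{"rotation":[0,0,0],"translation":[50,-9.8,0],"grip":4}]' 40
```

```text
time: 16.9
ee_pos: [0.5556, -0.0475, -0.0148]
tcp_rot: [180.0, 0.2, 168.9]
wrist_force: [-9.0, 1.4, 11.4]
opening: 0.0113
grasp_force: 40.9
time: 18.0
ee_pos: [0.6057, -0.0574, -0.0148]
tcp_rot: [180.0, 0.2, 168.9]
wrist_force: [-4.7, 1.0, 8.9]
opening: 0.0116
grasp_force: 40.7
```

```bash
python3 -m jog '[{"rotation":[0,0,0],"translation":[1.5,-0.3,0],"grip":4},{"rotation":[0,0,0],"translation":[3,-0.6,0],"grip":4},{"rotation":[0,0,0],"translation":[4.5,-0.9,0],"grip":4},{"rotation":[0,0,0],"translation":[6,-1.2,0],"grip":4},{"rotation":[0,0,0],"translation":[7,-1.4,0],"grip":4},{"rotation":[0,0,0],"translation":[7,-1.4,0],"grip":4}]' 40
python3 -m jog '[{"rotation":[0,0,0],"translation":[1,-0.2,0],"grip":4},{"rotation":[0,0,0],"translation":[2,-0.4,0],"grip":4},{"rotation":[0,0,0],"translation":[2,-0.4,0],"grip":4}]' 40
python3 m.py
```

```text
time: 18.6
ee_pos: [0.6124, -0.0587, -0.0148]
tcp_rot: [180.0, 0.2, 168.9]
wrist_force: [-5.7, 2.0, 8.7]
opening: 0.0114
grasp_force: 40.7
time: 18.9
ee_pos: [0.6144, -0.0591, -0.0148]
tcp_rot: [180.0, 0.2, 168.9]
wrist_force: [-6.7, 0.6, 9.7]
opening: 0.0115
grasp_force: 40.7
[-5.5 14.9 -1.6 73.3  0.   5.6] [179.97   0.19 168.86] [ 0.6144 -0.0591 -0.0148]
wrist pull 580 [597.7 -56.5] [12.   4.7] 89.3
wrist panel 346 [607.8 -44.7] [13.3  3.6] 47.1
scene panel 12 [617.1 -76.1] [18.2  6.9] 24.9
top panel 2 [ 622.7 -160.8] [2.2 0. ] -95.5
```

Expected home is about here, but there is no back-wall force yet, so I creep on until contact.

```bash
python3 -m jog '[{"rotation":[0,0,0],"translation":[1,-0.2,0],"grip":4},{"rotation":[0,0,0],"translation":[1.5,-0.3,0],"grip":4},{"rotation":[0,0,0],"translation":[1.5,-0.3,0],"grip":4}]' 40
python3 -m jog '[{"rotation":[0,0,0],"translation":[1,-0.2,0],"grip":4},{"rotation":[0,0,0],"translation":[1.5,-0.3,0],"grip":4},{"rotation":[0,0,0],"translation":[1.5,-0.3,0],"grip":4}]' 40
```

```text
time: 19.35
ee_pos: [0.6158, -0.0594, -0.0148]
tcp_rot: [180.0, 0.2, 168.9]
wrist_force: [-6.8, 1.6, 9.0]
opening: 0.011
grasp_force: 40.8
time: 19.65
ee_pos: [0.6162, -0.0594, -0.0148]
tcp_rot: [180.0, 0.1, 168.9]
wrist_force: [-12.2, 2.9, 12.8]
opening: 0.0112
grasp_force: 41.2
```

The force is rising and the tray has stopped, so it is against the back wall. I release, lift, and move above the knob.

```bash
python3 -m jog '[{"rotation":[0,0,0],"translation":[0,0,0],"grip":20},{"rotation":[0,0,0],"translation":[0,0,0],"grip":40},{"rotation":[0,0,0],"translation":[0,0,0],"grip":40},{"rotation":[0,0,0],"translation":[0,0,0],"grip":40},{"rotation":[0,0,0],"translation":[0,0,25],"grip":40},{"rotation":[0,0,0],"translation":[0,0,60],"grip":40},{"rotation":[0,0,0],"translation":[0,0,100],"grip":40},{"rotation":[0,0,0],"translation":[0,0,130],"grip":40},{"rotation":[0,0,0],"translation":[-10,-40,130],"grip":45},{"rotation":[0,0,0],"translation":[-20,-80,130],"grip":45},{"rotation":[0,0,0],"translation":[-25,-110,130],"grip":45},{"rotation":[0,0,0],"translation":[-30,-140,130],"grip":45},{"rotation":[0,0,0],"translation":[-30,-140,130],"grip":45},{"rotation":[0,0,0],"translation":[-30,-140,130],"grip":45}]' 40
cat > k.py <<'E'
from h import *
from scipy.spatial.transform import Rotation as R
o=readout.get_obs(); print(o["time"],o["tcp_rot"].round(2),o["ee_pos"].round(4))
cs=[]
for c in ("wrist","scene","top"):
    im,d=imaging.camera(c); cs.append(im)
    i=imaging.camera_info(c); f=200/np.tan(np.radians(i["vertical_fov"])/2)
    if c=="wrist":
        A=np.eye(4); A[:3,:3]=R.from_euler("xyz",o["tcp_rot"],degrees=True).as_matrix(); A[:3,3]=o["ee_pos"]; E=A@np.array(i["tool_from_camera"])
    else: E=np.array(i["extrinsics"])
    v,u=np.mgrid[:400,:640]; P=np.stack([(u-i["cx"])/f*d,(v-i["cy"])/f*d,d],-1); W=P@E[:3,:3].T+E[:3,3]
    X,Y,Z=W[...,0],W[...,1],W[...,2]; s=im.max(2).astype(int)-im.min(2)
    for n,m in [("knobtop",(abs(Z-.0755)<.006)&(im.max(2)<110)&(s<25)&(X>.52)&(X<.64)&(abs(Y+.15)<.075)),("panel",(abs(Z-.0415)<.004)&(im.max(2)>90)&(s<60)&(abs(X-.64)<.05)&(abs(Y+.06)<.1)),("casetop",(abs(Z-.07)<.005)&(X>.6)&(X<.8)&(abs(Y+.07)<.14)&(d>0))]:
        k,l,st,_=cv2.connectedComponentsWithStats(m.astype(np.uint8))
        if k>1:
            q=1+np.argmax(st[1:,4]); Q=W[l==q]; r=cv2.minAreaRect(Q[:,:2].astype(np.float32)*1000); print(c,n,st[q,4],np.round(r[0],1),np.round(r[1],1),round(r[2],1),"z",Q[:,2].mean().round(3))
c=np.zeros((600,800,3),np.uint8); c[:400,:640]=cs[0]; c[330:,440:]=cv2.resize(cs[1][170:305,210:390],(360,270)); cv2.imwrite("pics/k_%d.png"%(o["time"]*100),c[:,:,::-1])
E
python3 k.py; ls pics
```

```text
time: 21.05
ee_pos: [0.5875, -0.2003, 0.1138]
tcp_rot: [180.0, 0.2, 168.8]
wrist_force: [1.5, -0.2, 0.0]
opening: 0.0453
grasp_force: 0.0
21.05 [179.96   0.18 168.78] [ 0.5875 -0.2003  0.1138]
wrist knobtop 324 [ 582.3 -202.9] [11.2 12.3] 79.0 z 0.076
wrist panel 772 [ 636.3 -101. ] [77.2  7. ] 79.2 z 0.042
wrist casetop 22065 [669.9 -53.4] [243.4 109.1] 51.0 z 0.07
scene knobtop 19 [ 586.7 -205.5] [ 7.2 13.6] 51.4 z 0.074
scene casetop 4046 [703.  -77.2] [213.9 127.7] 78.4 z 0.069
top knobtop 23 [ 582.5 -199.9] [ 8.4 10.4] 60.7 z 0.076
top panel 1 [638.9 -80.9] [0. 0.] 0.0 z 0.045
top casetop 4507 [700.7 -75.8] [211.8 124.8] 78.9 z 0.07
c5.png
k_2105.png
s2.png
scene0.png
t4.png
top0.png
w1.png
w2.png
w3.png
```

View pics/k_2105.png

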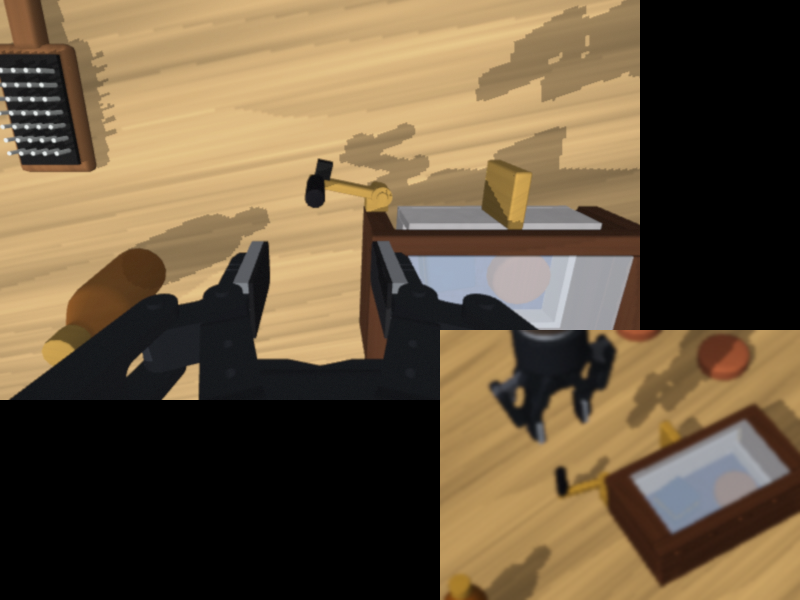

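The view shows the tray home with its load flat. The knob is at pixel (315,190), at world (582,−202), and the catch is still open at about 0.2 rad. I pinch the knob from above.

```bash
python3 -m jog '[{"rotation":[0,0,0],"translation":[-5.3,-2,-35],"grip":45},{"rotation":[0,0,0],"translation":[-5.3,-2,-70],"grip":45},{"rotation":[0,0,0],"translation":[-5.3,-2,-95],"grip":45},{"rotation":[0,0,0],"translation":[-5.3,-2,-106],"grip":45},{"rotation":[0,0,0],"translation":[-5.3,-2,-106],"grip":35},{"rotation":[0,0,0],"translation":[-5.3,-2,-106],"grip":25},{"rotation":[0,0,0],"translation":[-5.3,-2,-106],"grip":16},{"rotation":[0,0,0],"translation":[-5.3,-2,-106],"grip":10},{"rotation":[0,0,0],"translation":[-5.3,-2,-106],"grip":6},{"rotation":[0,0,0],"translation":[-5.3,-2,-106],"grip":6},{"rotation":[0,0,0],"translation":[-5.3,-2,-106],"grip":6}]' 20
python3 - <<'E'
import numpy as np
from h import readout
e=readout.get_obs()["ee_pos"][:2]*1000; p=np.array([603,-153.7]); th=np.radians(-11.1); X=np.array([np.cos(th),np.sin(th)]);Y=np.array([-X[1],X[0]])
v=e-p; r=np.hypot(*v); a0=np.arctan2(-v@X,-v@Y); print(r,a0)
for a in np.linspace(a0,3.14,21)[1:]: print(round(a,2),(p-52*(np.cos(a)*Y+np.sin(a)*X)-e).round(1).tolist())
E
```

```text
time: 22.3
ee_pos: [0.5831, -0.2029, 0.0099]
tcp_rot: [-179.9, 0.4, 168.8]
wrist_force: [-2.0, -5.5, 6.7]
opening: 0.0128
grasp_force: 22.2
53.07365350995258 0.18979103523087607
0.34 [-6.5, 4.4]
0.48 [-12.8, 8.7]
0.63 [-18.4, 14.0]
0.78 [-23.1, 20.0]
0.93 [-27.0, 26.6]
1.07 [-29.8, 33.7]
1.22 [-31.5, 41.2]
1.37 [-32.1, 48.8]
1.52 [-31.6, 56.5]
1.66 [-30.0, 64.0]
1.81 [-27.3, 71.1]
1.96 [-23.6, 77.8]
2.11 [-18.9, 83.9]
2.25 [-13.4, 89.2]
2.4 [-7.1, 93.7]
2.55 [-0.3, 97.2]
2.7 [7.0, 99.6]
2.84 [14.5, 100.9]
2.99 [22.2, 101.2]
3.14 [29.8, 100.3]
```

```bash
python3 -m jog '[{"rotation":[0,0,0],"translation":[-6,4.2,0],"grip":6},{"rotation":[0,0,0],"translation":[-12,8.5,0],"grip":6},{"rotation":[0,0,0],"translation":[-17.5,13.8,0],"grip":6},{"rotation":[0,0,0],"translation":[-22.3,19.8,0],"grip":6},{"rotation":[0,0,0],"translation":[-26.2,26.4,0],"grip":6},{"rotation":[0,0,0],"translation":[-29,33.5,0],"grip":6},{"rotation":[0,0,0],"translation":[-30.7,41,0],"grip":6},{"rotation":[0,0,0],"translation":[-31.3,48.6,0],"grip":6},{"rotation":[0,0,0],"translation":[-30.8,56.3,0],"grip":6},{"rotation":[0,0,0],"translation":[-30.8,56.3,0],"grip":6}]' 20
```

```text
time: 23.3
ee_pos: [0.5511, -0.145, 0.009]
tcp_rot: [180.0, 0.2, 168.9]
wrist_force: [-5.4, -0.0, 7.8]
opening: 0.0132
grasp_force: 22.7
```

```bash
python3 -m jog '[{"rotation":[0,0,0],"translation":[1.2,7.6,0],"grip":6},{"rotation":[0,0,0],"translation":[3.9,14.7,0],"grip":6},{"rotation":[0,0,0],"translation":[7.6,21.4,0],"grip":6},{"rotation":[0,0,0],"translation":[12.3,27.5,0],"grip":6},{"rotation":[0,0,0],"translation":[17.8,32.8,0],"grip":6},{"rotation":[0,0,0],"translation":[24.1,37.3,0],"grip":6},{"rotation":[0,0,0],"translation":[30.9,40.8,0],"grip":6},{"rotation":[0,0,0],"translation":[38.2,43.2,0],"grip":6},{"rotation":[0,0,0],"translation":[45.7,44.5,0],"grip":6},{"rotation":[0,0,0],"translation":[53.4,44.8,0],"grip":6},{"rotation":[0,0,0],"translation":[58,44.4,0],"grip":6},{"rotation":[0,0,0],"translation":[61,43.9,0],"grip":6},{"rotation":[0,0,0],"translation":[61,43.9,0],"grip":6}]' 20
```

```text
time: 24.6
ee_pos: [0.609, -0.103, 0.0081]
tcp_rot: [-179.8, -0.2, 168.8]
wrist_force: [-20.4, -9.4, 10.8]
opening: 0.0132
grasp_force: 23.8
```

```bash
python3 -m jog '[{"rotation":[0,0,0],"translation":[-1,0,0],"grip":6},{"rotation":[0,0,0],"translation":[-1,0,0],"grip":20},{"rotation":[0,0,0],"translation":[-1,0,0],"grip":35},{"rotation":[0,0,0],"translation":[-1,0,0],"grip":35},{"rotation":[0,0,0],"translation":[-1,0,0],"grip":35},{"rotation":[0,0,0],"translation":[-1,0,25],"grip":35},{"rotation":[0,0,0],"translation":[-1,0,60],"grip":35},{"rotation":[0,0,0],"translation":[-1,0,100],"grip":35},{"rotation":[0,0,0],"translation":[-30,0,140],"grip":35},{"rotation":[0,0,0],"translation":[-70,0,160],"grip":35},{"rotation":[0,0,0],"translation":[-110,0,160],"grip":35},{"rotation":[0,0,0],"translation":[-110,0,160],"grip":35}]' 20
python3 k.py; ls pics
```

```text
time: 25.8
ee_pos: [0.4994, -0.1014, 0.1696]
tcp_rot: [180.0, 0.3, 168.8]
wrist_force: [1.7, -0.4, -1.0]
opening: 0.0348
grasp_force: 0.0
25.8 [179.98   0.26 168.84] [ 0.4994 -0.1014  0.1696]
wrist knobtop 202 [ 612.7 -104.1] [13.  12.6] 22.5 z 0.075
wrist panel 231 [ 633.3 -125.6] [26.7  8.5] 77.9 z 0.042
wrist casetop 4697 [ 655.8 -127.6] [97.1 58.5] 78.9 z 0.07
scene knobtop 16 [ 618.2 -106.9] [ 6.4 10.4] 20.9 z 0.074
scene casetop 4059 [703.4 -77.4] [215.3 127.1] 78.8 z 0.069
top casetop 1385 [714.5  -3.9] [ 67.7 124.8] 79.9 z 0.07
c5.png
k_2105.png
k_2580.png
s2.png
scene0.png
t4.png
top0.png
w1.png
w2.png
w3.png
```

View pics/k_2580.png

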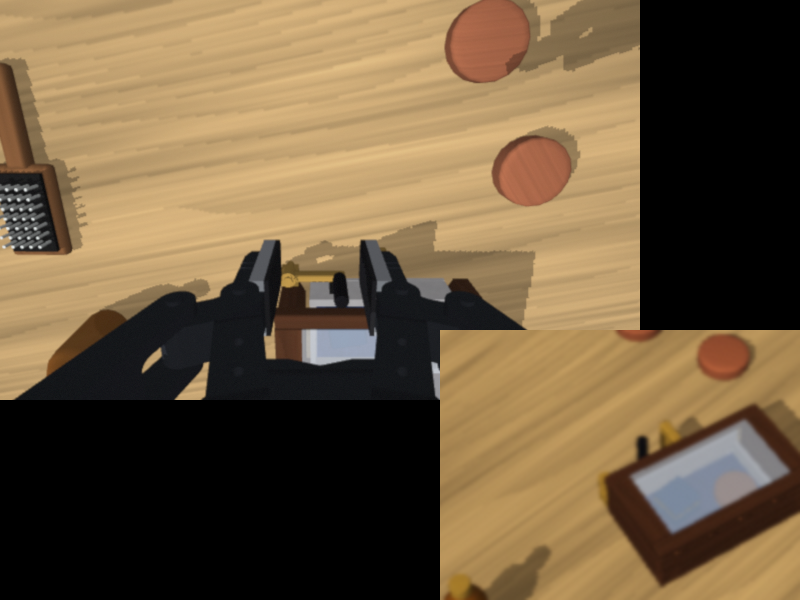

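The catch lies parallel across the tray's front, with its knob at (340,288). The tray is flush, the ring box and compact show flat under the clear panel, and the gripper is clear of everything.

```bash
python3 -c "
from workcell import bot
print(bot.job_done())"
```

```text
the job is handed in; nothing more can be done
None
```

The job is handed in, with no verdict returned: by camera the tray is home and flush to about 2.5 mm, the catch is across its front at its stop, the ring box and compact stand flat, and the perfume, candle and hairbrush were not touched.

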